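Put the red bench scraper away in its holder

ROBOT

A 6-joint arm with a two-finger parallel gripper is mounted at the origin on a cart in front of the work surface, level with it; the furniture and walls round the work are solid. World frame = base frame: x ahead of the robot, y to its left, z up, the work surface at z = 0. Lengths are in mm, angles in rad, forces in N, time in s.
With the tool pointing down it reaches from about 350 to 775 mm from the base axis. Payload 7.3 kg.
Tool frame: the origin (TCP) lies on the front face of the gripper's body, between the roots of the fingers; the fingertips stand 66 mm ahead of it and the grasp point (between the pads) lies 47 mm ahead of it (manip.pinch_z is the distance from the TCP to the grasp point, in mm); z points along the fingers, y is the line along which they close (so a half turn about z gives the same grasp; the last joint's range is limited). The gripper opens to 92 mm and grips with 3 to 60 N. Pads are 19 mm wide; open, the fingers measure 130 mm over their backs; the gripper's body (75 mm by 190 mm) begins 47 mm behind the grasp point.
Start: joints at [-1.284, 0.342, 1.524, -0, 1.275, -0.146], TCP at [220.215, -476.596, 292.241] pointing down, gripper open.
Joint ranges: [-2.53, 2.53], [-0.77, 2.02], [0.04, 2.7], [-1, 4.14], [0.28, 2.66], [-3.11, 3.11]. Speed limits (rad/s): [2.57, 2.57, 3.14, 3.14, 3.14, 3.14].

INTERFACE

Orientations are given as a 3x3 rotation matrix whose columns are the frame's x, y, z axes.
In Python, from workcell import manip, cams gives the robot as it stands. The module is installed in compiled form; this text tells all that it offers.
- The arm moves only by the tool move_arm, never from a script. Its argument "commands" is a list of rows, each an object of numbers: "tx", "ty", "tz": the shift along the tool's x, y, z in m; "ax", "ay", "az": the turn, a rotation vector about the tool's x, y, z in degrees. In form: [{"tx": .., "ty": .., "tz": .., "ax": .., "ay": .., "az": ..}, ...]. A call has 1 to 10 rows; each row is the pose to reach, as a shift and turn from the pose commanded when the call began, along the tool's axes at that moment; what a row does not reach only later rows make up. A row lasts 1/8 s, in which the tool goes at most 62.5 mm and 10.7 degrees, less where a joint would pass 70% of its speed; a pose out of reach is approached as far as the arm can. A call with a gripper value outside its range is refused whole. "hand" is the closure, from 0 (fully open) to 1 (shut), set as the call begins (left out, the last holds). The fingers move at their own pace and stop on an object; "squeeze" is the grip in N (left out, the last holds). Time passes only in rows, so rows that repeat a pose let the fingers close. It gives the time, the measured TCP pose, the force, the opening and the grip force at its end, in the units of the state.
- manip.read_state(): the state, without advancing time (a new reading comes with each control period).
- cams.grab_frame(name): name is "side" or "top" or "wrist"; returns (picture, depth): 400x640x3 uint8, red, green, blue; 400x640 float32, mm along the optical axis (not along the pixel's ray), 0 where there is no reading.
- cams.camera_info(name): a dict with "vertical_fov" (degrees; the focal length in pixels is half the picture's height over the tangent of half this angle, whatever the lens; pixels are square), "cx", "cy" (the principal point, pixels), "R" (3x3) and "t" (3): a world point X has camera coordinates R X + t. Camera axes: x right, y down, z forward; pixel columns grow to the right and rows downward; lengths in mm; the calibration is good to about 2 mm. A picture is of the moment at which its call begins: read the wrist's pose just before it. camera_info takes no time and is no camera call; for the wrist camera it gives the pose at the moment of the call.
- manip.hand_in(): hands the job in; it is judged then, once.
The state is a dict: "time_s": time; "joints": joint angles; "dq": joint speeds; "joint_torque": joint torques, N m; "eef_pos": TCP position; "ee_rot": TCP orientation; "ft_force": force on the tool from outside, world axes, zero at the start; "moment": the same for the moment, N m; "opening": finger opening in mm; "gripper_force": force on a finger pad.
Only numpy, scipy, OpenCV 4.12 (cv2) and the standard library are available. Lean on these libraries where they do the work, as an engineer would, in place of code of your own. Each camera call takes 0.05 s, during which the arm holds its last target. There are 200 camera calls.

TASK

The red-handled bench scraper has been left in the drip stand after washing. Put it away in the red holder: lower it blade first into the slot, without dropping it, until it is fully home with its edge on the slot's bottom and the handle up, then let go. Leave the blue scraper in its holder, and do not shift the timer, salt shaker, scoop and soup bowl standing around.

Things in the scene. Friction and masses are not known exactly. Their poses are not given: they have to be found in the camera images.
- scraper_red_handle (a point): Centre (half-way up) of the handle of the red bench scraper, 105 mm above the blade's lower edge. The handle is a red bar 22 mm thick (x, the way to pinch it), 104 mm long (y), 30 mm high, along the top of the steel blade. z points from blade to handle. At the start it stands upright in the drip stand, leaning a few degrees at most. About 0.15 kg. Its two faces are alike.
- scraper_red_edge (a point): Centre of the lower edge of the red scraper's blade, axes as the handle's. The blade is flat, 3 mm thick (x), 100 mm wide (y); 90 mm of it shows below the handle; the scraper is 120 mm tall in all.
- drip_stand: White plastic drip tray 80 (x) x 150 (y) x 16 mm, floor 4 mm thick, with two upright steel wire hoops 52 mm high and 84 mm long (y), 6 mm apart in the clear, between which the red scraper's blade stands; fixed to the worktop. Origin: centre of its underside, y along the hoops, z up.
- holder_red: Red plastic block 50 (x) x 134 (y) x 75 (z) mm, fixed to the worktop, left or right of the drip stand; empty at the start. In its top, centred, one straight vertical slot 8 mm wide (x), 112 mm long (y), 65 mm deep, bevelled to 20 x 124 mm over its top 8 mm. Origin: centre of its underside, on the worktop; z up.
- holder_red_floor (a point): Centre of the flat floor of the red holder's slot, 10 mm above the worktop; axes as the holder's. A scraper that is home has its blade's edge on this floor and its handle's centre 105 mm above it, 40 mm above the block's top.
- holder_blue: Blue plastic block of the same shape and slot as the red holder, fixed on the other side of the drip stand, with the blue scraper in it. Origin: centre of its underside.
- holder_blue_floor (a point): Centre of the floor of the blue holder's slot, 10 mm above the worktop.
- scraper_blue_edge (a point): Centre of the lower edge of the blue scraper's blade. It is like the red one but with a blue handle, stands home in the blue holder (its top 130 mm above the worktop) and stays there.
- kitchen_timer: White kitchen timer 62 x 62 x 20 mm lying near the front edge; origin under its centre.
- salt_shaker: Salt shaker, 44 mm diameter, 90 mm tall, upright; origin under its centre.
- flour_scoop: Steel flour scoop 168 x 58 x 26 mm lying behind the stand; origin under its centre.
- soup_bowl: Red soup bowl, black inside, 97 mm diameter, 69 mm high; origin under its centre.
Things that resemble listed ones, but are neither listed nor needed, are in the scene too. Of the things shaped like the holder_blue, the blue one is meant.

How it is judged (in metres and radians):
On the way:
1. the red scraper is lifted clear of the drip stand (height (world z) of scraper_red_edge above 0.06 m), for 0.1 s.
At the end, for the whole second after the job is handed in: The red scraper rests in the red slot: edge within 5 mm of the floor's height, 10 mm across and 12 mm along of its centre; upright within 0.15 rad, in line within 0.12 rad, at rest. The blue scraper's edge is within 15 mm of its own slot floor's centre (z of scraper_red_edge in the frame of holder_red_floor between -0.005 and 0.005 m and x of scraper_red_edge in the frame of holder_red_floor between -0.01 and 0.01 m and y of scraper_red_edge in the frame of holder_red_floor between -0.012 and 0.012 m and angle between scraper_red_edge's own z axis and vertical below 0.15 rad and angle between the y axis of scraper_red_edge and the y axis of holder_red_floor, either way round below 0.12 rad and linear speed of scraper_red below 0.03 m/s and distance between scraper_blue_edge and holder_blue_floor below 0.015 m); the robot touches nothing.
It fails at once if the red scraper is dropped into the slot (moving faster than 0.5 m/s while its blade is within 30 mm of the slot's axis and below the holder's top) (linear speed of scraper_red above 0.5 m/s and horizontal distance between scraper_red_edge and holder_red_floor below 0.03 m and height (world z) of scraper_red_edge below 0.075 m).
It fails at once if the blue scraper is pulled or pushed more than 30 mm (distance of scraper_blue_edge from where it was at the start of the episode above 0.03 m).
It fails at once if the timer, salt shaker, scoop or soup bowl is shifted more than 40 mm (distance of any of kitchen_timer, salt_shaker, flour_scoop, soup_bowl from where it was at the start of the episode above 0.04 m).
It also fails if it takes over 40 s, if anything falls off the work surface, if the arm or the gripper's body presses on something with over 40 N, if the wrist force passes 120 N, or if a joint passes its speed limit or range.

## Working session

There is one attempt and no reset: what is moved stays moved. The work goes in short steps, Python scripts to look and compute and a tool call to move; the robot and the scene stay as the last step left them, time stands still between calls to the robot, and variables do not carry over. Pictures are saved under pics/ and viewed, at most 10 in all, crops included, and the job is handed in when it is done.

Besides the shell and the picture viewer there is one more tool, called after "Emit:" as name([rows], argument=value, ...), one row to a line, values as JSON. move_arm: Moves the arm, as the interface text tells. Its arguments: {"type":"object","properties":{"commands":{"type":"array","items":{"type":"object","properties":{"tx":{"type":"number"},"ty":{"type":"number"},"tz":{"type":"number"},"ax":{"type":"number"},"ay":{"type":"number"},"az":{"type":"number"}}}},"hand":{"type":"number"},"squeeze":{"type":"number"}},"required":["commands"]}

```bash
mkdir -p pics; cat > h.py <<'E'
import numpy as np, cv2
from workcell import manip, cams
def K(i): return 200/np.tan(np.radians(i["vertical_fov"])/2)
def cloud(name):
    i=cams.camera_info(name); p,d=cams.grab_frame(name); f=K(i)
    v,u=np.mgrid[0:400,0:640]
    c=np.stack([(u-i["cx"])/f*d,(v-i["cy"])/f*d,d],-1)
    X=(c-np.array(i["t"]))@np.array(i["R"])
    X[d==0]=np.nan
    return p,X
def save(p,n): cv2.imwrite("pics/"+n,p[:,:,::-1])
E
python3 - <<'E'
from h import *
for n in("top","side"):
    p,X=cloud(n); save(p,n+"0.png"); np.savez(""+n+"0.npz",p=p,X=X)
    i=cams.camera_info(n); print(n,i["vertical_fov"],-np.array(i["R"]).T@np.array(i["t"]),np.round(i["R"],2).tolist(),np.isnan(X[:,:,0]).mean())
E
```

```text
top 46.941829642204695 [ 353.12743955   23.2873109  1226.11775081] [[0.02, -1.0, -0.01], [-0.99, -0.02, -0.16], [0.16, 0.01, -0.99]] 0.0039765625
side 48.999025270068735 [ 411.54278211 1086.67275356  541.03335017] [[-0.99, -0.11, -0.02], [-0.02, 0.38, -0.92], [0.11, -0.92, -0.38]] 0.00395703125
```

View pics/top0.png

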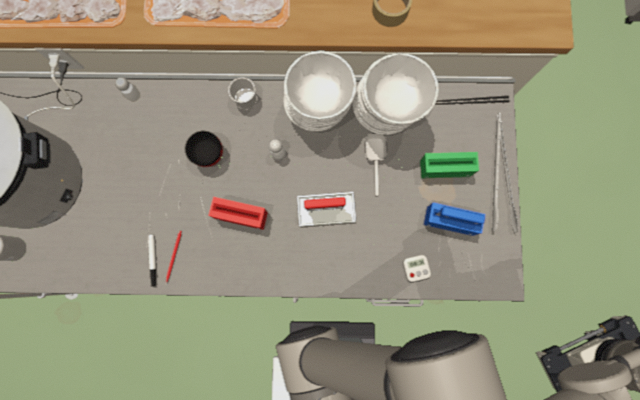

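View pics/side0.png

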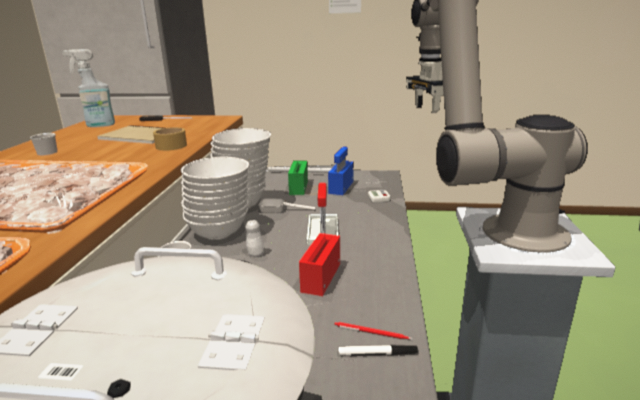

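Top view: the red scraper handle is at (325,203) in the white stand. The empty red holder is at (238,213), the blue holder with its scraper at (455,219), and the empty green decoy at (450,165). Other red things are the pen (174,256) and the bowl (204,149). The side view agrees: handle (322,195), red holder (321,263). Next I measure, with a close crop to check the choice.

```bash
python3 - <<'E'
from h import *
z=np.load("top0.npz");p,X=z["p"],z["X"]
zs=np.load("side0.npz");ps,Xs=zs["p"],zs["X"]
def red(p):
    h=cv2.cvtColor(p,cv2.COLOR_RGB2HSV); return ((h[...,0]<8)|(h[...,0]>172))&(h[...,1]>130)&(h[...,2]>50)
def rect(P):
    (c,s,a)=cv2.minAreaRect(P[:,:2].astype(np.float32)); return np.round(c,1),np.round(s,1),round(a,1)
for n,p_,X_,boxes in(("top",p,X,dict(handle=(295,190,352,225),hold=(200,190,275,235))),("side",ps,Xs,dict(handle=(310,178,335,212),hold=(295,228,345,298)))):
  for k,(a,b,c,d) in boxes.items():
    m=red(p_); mm=np.zeros_like(m); mm[b:d,a:c]=m[b:d,a:c]; P=X_[mm]; P=P[~np.isnan(P[:,0])]
    zt=np.percentile(P[:,2],90)
    T=P[P[:,2]>(zt-8)]
    print(n,k,len(P),"z",np.round(np.percentile(P[:,2],[1,10,50,90,99]),1),"toprect",rect(T),"mean",T.mean(0).round(1))
# pixel rects w/ ray cast in the top view
i=cams.camera_info("top");R=np.array(i["R"]);t=np.array(i["t"]);f=K(i)
def ray(u,v,h):
    d=R.T@np.array([(u-i["cx"])/f,(v-i["cy"])/f,1]);o=-R.T@t;return (o+d*(h-o[2])/d[2])[:2]
for k,(a,b,c,d),h in(("handle",(295,190,352,225),134),("hold",(200,190,275,235),75)):
    m=red(p); mm=np.zeros(m.shape,np.uint8); mm[b:d,a:c]=m[b:d,a:c]
    v,u=np.nonzero(mm); print(k,[np.round(ray(*q,h),1).tolist() for q in cv2.boxPoints(cv2.minAreaRect(np.c_[u,v].astype(np.float32)))])
# stand white, blue
a=p[185:232,290:362]; 
w=(a.min(2)>150); P=X[185:232,290:362][w];P=P[(P[:,2]<30)]; print("stand",rect(P),np.median(P[:,2]))
c=cv2.resize(p[180:240,195:365],None,fx=4.5,fy=4.5,interpolation=cv2.INTER_CUBIC);save(c,"crop1.png")
E
```

```text
top handle 341 z [110.7 119.6 123.3 126.4 128.2] toprect (array([532.8,  31.7]), array([20.1, 96.2]), 5.6) mean [532.4  31.8 123.5]
top hold 1172 z [ 6.4 29.8 72.9 77.  79.2] toprect (array([513.8, 255.5]), array([133.1,  50.1]), 78.5) mean [513.5 255.2  74.3]
side handle 194 z [ 98.2 103.7 124.1 126.4 127.8] toprect (array([533.4,  36.7]), array([21.3, 99.7]), 6.6) mean [533.8  43.5 124.7]
side hold 1909 z [ 2.7 13.4 59.5 76.6 77.8] toprect (array([515.3, 256.4]), array([138.2,  52.8]), 78.1) mean [515.4 264.   74.9]
handle [[537.4, 79.6], [544.2, -15.0], [522.4, -16.4], [515.6, 77.9]]
hold [[498.1, 325.5], [551.7, 316.7], [522.4, 174.8], [469.3, 184.5]]
stand (array([537.1,  29. ]), array([ 85.9, 156.3]), 5.1) 4.566531363737099
```

View pics/crop1.png

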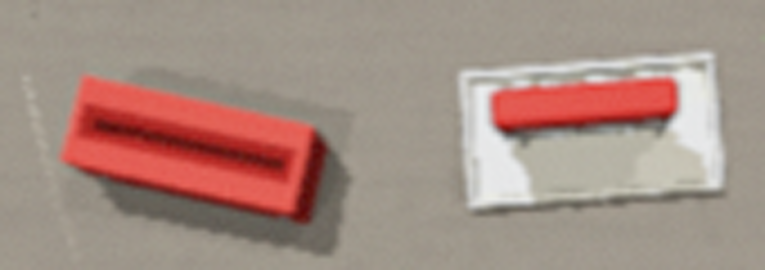

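The crop confirms the red bar handle in the white stand and the empty red slotted block to its left. Now work out the first hop, above the handle.

```bash
cat >> h.py <<'E'
from scipy.spatial.transform import Rotation as Ro
def delta(pos,yaw,tilt=None,base=None):
    """target TCP pos (mm), tool down with tool y along yaw (deg, mod 180) -> shift mm & rotvec deg in the present tool frame"""
    s=manip.read_state(); R=np.array(s["ee_rot"]); p=np.array(s["eef_pos"])
    best=None
    for y in(yaw,yaw+180):
        a=np.radians(y); Y=np.array([np.cos(a),np.sin(a),0]); Z=np.array([0,0,-1.]); T=np.c_[np.cross(Y,Z),Y,Z]
        if tilt is not None: T=tilt@T
        r=Ro.from_matrix(R.T@T).as_rotvec(degrees=True)
        print("shift m",(R.T@(np.array(pos)-p)/1000).round(4),"rot",r.round(2))
E
python3 - <<'E'
from h import *
s=manip.read_state(); print({k:np.round(s[k],3).tolist() for k in("time_s","joints","eef_pos","ee_rot","ft_force","opening")})
delta([533,32,300],5.6)
z=np.load("top0.npz");X=z["X"]; m=(X[...,0]>400)&(X[...,0]<660)&(X[...,1]>-350)&(X[...,1]<400)
print("max z",np.nanmax(X[m][:,2]))
i=cams.camera_info("wrist");print(i["vertical_fov"],np.round(np.array(s["ee_rot"]).T@(-np.array(i["R"]).T@np.array(i["t"])-s["eef_pos"])),(np.array(i["R"])@np.array(s["ee_rot"])).round(2).tolist())
E
```

```text
{'time_s': 0.1, 'joints': [-1.284, 0.343, 1.525, -0.0, 1.275, -0.146], 'eef_pos': [220.124, -476.337, 291.633], 'ee_rot': [[0.908, 0.419, -0.0], [0.419, -0.908, 0.001], [0.0, -0.001, -1.0]], 'ft_force': [-0.531, -0.329, 0.665], 'opening': 91.6}
shift m [ 0.4972 -0.3303 -0.0079] rot [-6.00e-02 -5.00e-02 -7.08e+01]
shift m [ 0.4972 -0.3303 -0.0079] rot [-6.000e-02  7.000e-02  1.092e+02]
max z 135.15495633136197
59.08190803056353 [ 72.  -0. -92.] [[0.0, 1.0, 0.0], [-0.96, 0.0, -0.27], [-0.27, -0.0, 0.96]]
```

Emit:
move_arm([
  {"tx":0.05,"ty":-0.033,"tz":-0.008,"az":-7},
  {"tx":0.1,"ty":-0.066,"tz":-0.008,"az":-14},
  {"tx":0.15,"ty":-0.099,"tz":-0.008,"az":-21},
  {"tx":0.2,"ty":-0.132,"tz":-0.008,"az":-28},
  {"tx":0.25,"ty":-0.165,"tz":-0.008,"az":-35},
  {"tx":0.3,"ty":-0.198,"tz":-0.008,"az":-42},
  {"tx":0.35,"ty":-0.231,"tz":-0.008,"az":-49},
  {"tx":0.4,"ty":-0.264,"tz":-0.008,"az":-56},
  {"tx":0.45,"ty":-0.297,"tz":-0.008,"az":-63},
  {"tx":0.497,"ty":-0.33,"tz":-0.008,"az":-70.8},
], hand=0.3)

```text
invalid input at $.commands[0]: expected keys tx, ty, tz, ax, ay, az
```

Emit:
move_arm([
  {"tx":0},
  {"tx":0},
])

```text
invalid input at $.commands[0]: expected keys tx, ty, tz, ax, ay, az
```

```bash
cat >> h.py <<'E'
def redmask(p):
    h=cv2.cvtColor(p,cv2.COLOR_RGB2HSV); return ((h[...,0]<8)|(h[...,0]>172))&(h[...,1]>130)&(h[...,2]>50)
E
python3 - <<'E'
from h import *
s=manip.read_state(); print({k:np.round(s[k],3).tolist() for k in("time_s","joints","eef_pos","ft_force","opening")})
p,X=cloud("wrist"); save(p,"w1.png"); np.savez("w1.npz",p=p,X=X)
m=redmask(p)&(X[...,2]>95)&(X[...,2]<140)
P=X[m]; P=P[np.hypot(P[:,0]-533,P[:,1]-32)<90]
print(len(P),np.percentile(P[:,2],[1,10,50,90,99]).round(1))
T=P[P[:,2]>np.percentile(P[:,2],50)-4]
print("top",cv2.minAreaRect(T[:,:2].astype(np.float32)),T.mean(0).round(1))
# top-face plane
c=T.mean(0); n=np.linalg.svd(T-c)[2][2]; print("normal",(n*np.sign(n[2])).round(3))
E
```

```text
{'time_s': 0.1, 'joints': [-1.284, 0.343, 1.525, -0.0, 1.275, -0.146], 'eef_pos': [220.124, -476.337, 291.633], 'ft_force': [-0.531, -0.329, 0.665], 'opening': 91.6}Traceback (most recent call last):
  File "<stdin>", line 6, in <module>
    return _quantile_unchecked(
        a, q, axis, out, overwrite_input, method, keepdims, weights)
    return _ureduce(a,
                    func=_quantile_ureduce_func,
    ...<5 lines>...
                    overwrite_input=overwrite_input,
                    method=method)
    r = func(a, **kwargs)
    result = _quantile(arr,
                       quantiles=q,
    ...<2 lines>...
                       out=out,
                       weights=wgt)
    slices_having_nans = np.isnan(arr[-1, ...])
                                  ~~~^^^^^^^^^
IndexError: index -1 is out of bounds for axis 0 with size 0
```

View pics/w1.png

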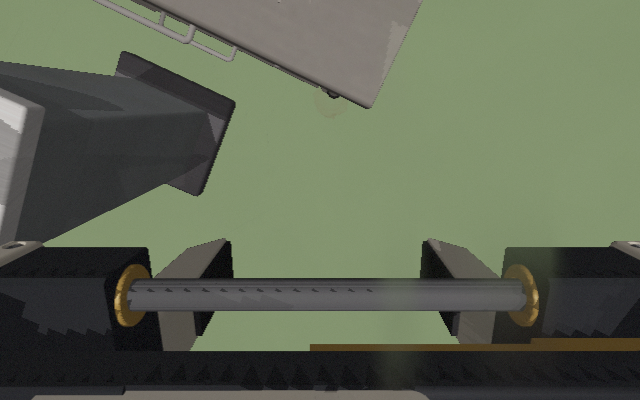

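The move was refused because every row needs all six keys. The picture shows only the start view: cart at left and the fingers at (200,300) and (450,300).

Emit:
move_arm([
  {"tx":0.05,"ty":-0.033,"tz":-0.008,"ax":0,"ay":0,"az":-7},
  {"tx":0.1,"ty":-0.066,"tz":-0.008,"ax":0,"ay":0,"az":-14},
  {"tx":0.15,"ty":-0.099,"tz":-0.008,"ax":0,"ay":0,"az":-21},
  {"tx":0.2,"ty":-0.132,"tz":-0.008,"ax":0,"ay":0,"az":-28},
  {"tx":0.25,"ty":-0.165,"tz":-0.008,"ax":0,"ay":0,"az":-35},
  {"tx":0.3,"ty":-0.198,"tz":-0.008,"ax":0,"ay":0,"az":-42},
  {"tx":0.35,"ty":-0.231,"tz":-0.008,"ax":0,"ay":0,"az":-49},
  {"tx":0.4,"ty":-0.264,"tz":-0.008,"ax":0,"ay":0,"az":-56},
  {"tx":0.45,"ty":-0.297,"tz":-0.008,"ax":0,"ay":0,"az":-63},
  {"tx":0.497,"ty":-0.33,"tz":-0.008,"ax":0,"ay":0,"az":-70.8},
], hand=0.3)

```text
time_s: 1.4
eef_pos: [533.7, 33.4, 300.0]
ee_rot: [[-0.102, 0.995, -0.0], [0.995, 0.102, -0.0], [-0.0, -0.0, -1.0]]
ft_force: [1.0, -1.4, 0.0]
opening: 64.4
gripper_force: 0.0
```

Emit:
move_arm([
  {"tx":0,"ty":0,"tz":0,"ax":0,"ay":0,"az":0},
  {"tx":0,"ty":0,"tz":0,"ax":0,"ay":0,"az":0},
])

```text
time_s: 1.65
eef_pos: [532.6, 31.4, 299.7]
ee_rot: [[-0.097, 0.995, -0.001], [0.995, 0.097, -0.0], [-0.0, -0.001, -1.0]]
ft_force: [-0.8, -0.7, -0.5]
opening: 64.5
gripper_force: 0.0
```

```bash
cat > m.py <<'E'
from h import *
import sys
s=manip.read_state(); print({k:np.round(s[k],3).tolist() for k in("time_s","joints","eef_pos","ft_force","opening")})
p,X=cloud("wrist"); save(p,sys.argv[1]+".png"); np.savez(sys.argv[1]+".npz",p=p,X=X)
m=redmask(p)&(X[...,2]>95)&(X[...,2]<140)
P=X[m]; P=P[np.hypot(P[:,0]-533,P[:,1]-32)<90]
print(len(P),np.percentile(P[:,2],[1,10,50,90,99]).round(1))
T=P[P[:,2]>np.percentile(P[:,2],70)-4]
print("top",cv2.minAreaRect(T[:,:2].astype(np.float32)),T.mean(0).round(1))
c=T.mean(0); n=np.linalg.svd(T-c)[2][2]; print("normal",(n*np.sign(n[2])).round(3))
delta([533,32,156],5.6)
E
python3 m.py w2
```

```text
{'time_s': 1.65, 'joints': [-0.085, 0.353, 1.487, -0.001, 1.303, -0.182], 'eef_pos': [532.613, 31.354, 299.723], 'ft_force': [-0.771, -0.669, -0.453], 'opening': 64.548}
3317 [118.  121.5 123.2 124.3 125.1]
top ((532.7656860351562, 33.51312255859375), (20.832372665405273, 102.08838653564453), 5.1257643699646) [532.6  36.4 123.1]
normal [-0.018 -0.     1.   ]
shift m [0.0012 0.0007 0.1439] rot [-0.05  0.02 -0.07]
shift m [0.0012 0.0007 0.1439] rot [3.0000e-02 8.0000e-02 1.7993e+02]
```

View pics/w2.png

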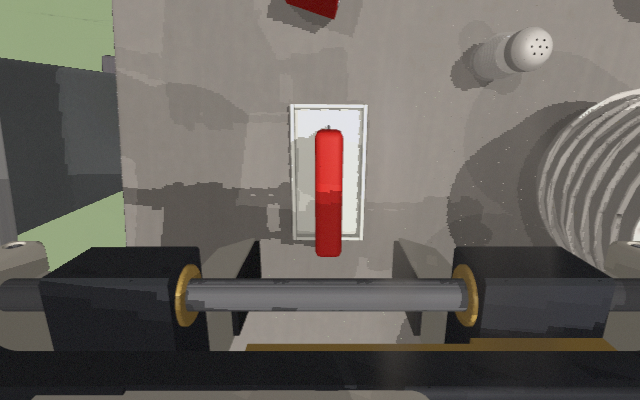

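The wrist view shows the handle at (329,190) centred between the open fingers. It leans slightly, about 1–2° toward −x. I go down with a 1.5° tilt to match.

Emit:
move_arm([
  {"tx":0.001,"ty":0,"tz":0.03,"ax":-1.5,"ay":0,"az":0},
  {"tx":0.0015,"ty":-0.001,"tz":0.06,"ax":-1.5,"ay":0,"az":0},
  {"tx":0.0015,"ty":-0.001,"tz":0.09,"ax":-1.5,"ay":0,"az":0},
  {"tx":0.0015,"ty":-0.001,"tz":0.11,"ax":-1.5,"ay":0,"az":0},
  {"tx":0.0015,"ty":-0.001,"tz":0.125,"ax":-1.5,"ay":0,"az":0},
  {"tx":0.0015,"ty":-0.001,"tz":0.135,"ax":-1.5,"ay":0,"az":0},
  {"tx":0.0015,"ty":-0.001,"tz":0.144,"ax":-1.5,"ay":0,"az":0},
  {"tx":0.0015,"ty":-0.001,"tz":0.144,"ax":-1.5,"ay":0,"az":0},
])

```text
time_s: 2.7
eef_pos: [531.7, 32.7, 155.9]
ee_rot: [[-0.097, 0.995, 0.025], [0.995, 0.097, 0.002], [0.0, 0.025, -1.0]]
ft_force: [0.2, 0.6, 0.7]
opening: 64.4
gripper_force: 0.0
```

```bash
python3 m.py w3; python3 - <<'E'
from h import *
p,X=cloud("side"); c=cv2.resize(p[130:260,240:420],None,fx=4,fy=4,interpolation=cv2.INTER_CUBIC); save(c,"s3.png")
E
```

```text
{'time_s': 2.7, 'joints': [-0.085, 0.495, 1.702, 0.006, 0.92, -0.186], 'eef_pos': [531.673, 32.739, 155.868], 'ft_force': [0.181, 0.604, 0.676], 'opening': 64.374}
8245 [105.  120.6 123.2 124.2 124.9]
top ((531.6522216796875, 46.28959274291992), (21.40566062927246, 76.61280059814453), 5.458176136016846) [530.9  53.7 123.1]
normal [-0.01   0.003  1.   ]
shift m [-0.0009  0.001   0.0003] rot [ 1.51  0.01 -0.  ]
shift m [-0.0009  0.001   0.0003] rot [ 1.0000e-02 -2.3700e+00  1.7998e+02]
```

View pics/s3.png

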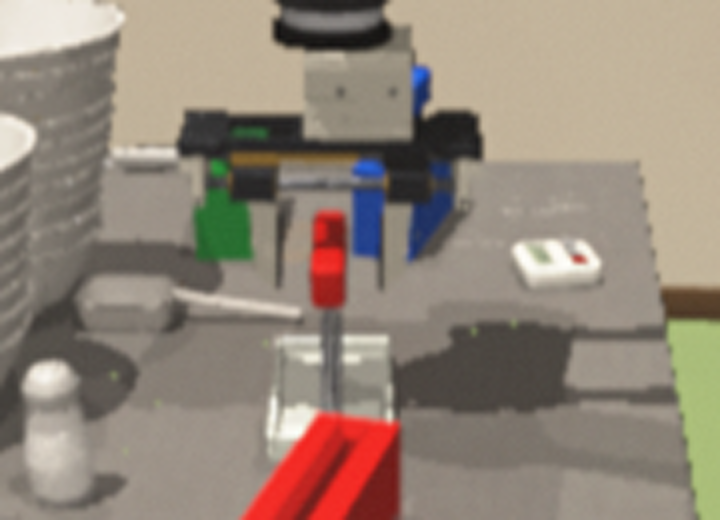

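The side view shows the fingers at (268,240) and (392,240) straddling the red handle (328,260), so I close and lift.

Emit:
move_arm([
  {"tx":0,"ty":0,"tz":0,"ax":0,"ay":0,"az":0},
  {"tx":0,"ty":0,"tz":0,"ax":0,"ay":0,"az":0},
  {"tx":0,"ty":0,"tz":0,"ax":0,"ay":0,"az":0},
  {"tx":0,"ty":0,"tz":0,"ax":0,"ay":0,"az":0},
  {"tx":0,"ty":0,"tz":0,"ax":0,"ay":0,"az":0},
  {"tx":0,"ty":0,"tz":0,"ax":0,"ay":0,"az":0},
], hand=1, squeeze=30)

```text
time_s: 3.55
eef_pos: [531.8, 32.8, 156.2]
ee_rot: [[-0.098, 0.995, 0.026], [0.995, 0.098, 0.002], [-0.0, 0.026, -1.0]]
ft_force: [-1.3, 0.5, 0.4]
opening: 21.8
gripper_force: 30.0
```

Emit:
move_arm([
  {"tx":0,"ty":0,"tz":-0.01,"ax":0,"ay":0,"az":0},
  {"tx":0,"ty":0,"tz":-0.025,"ax":0,"ay":0,"az":0},
  {"tx":0,"ty":0,"tz":-0.045,"ax":0,"ay":0,"az":0},
  {"tx":0,"ty":0,"tz":-0.07,"ax":0,"ay":0,"az":0},
  {"tx":0,"ty":0,"tz":-0.095,"ax":0,"ay":0,"az":0},
  {"tx":0,"ty":0,"tz":-0.12,"ax":0,"ay":0,"az":0},
  {"tx":0,"ty":0,"tz":-0.12,"ax":1.5,"ay":0,"az":0},
  {"tx":0,"ty":0,"tz":-0.12,"ax":1.5,"ay":0,"az":0},
])

```text
time_s: 4.55
eef_pos: [528.6, 32.5, 275.6]
ee_rot: [[-0.097, 0.995, -0.001], [0.995, 0.097, -0.0], [0.0, -0.001, -1.0]]
ft_force: [0.2, 0.2, -1.5]
opening: 21.7
gripper_force: 30.0
```

```bash
cat > b.py <<'E'
# pose of the held scraper: wrist/top/side red handle + blade points from the side depth
from h import *
s=manip.read_state(); e=np.array(s["eef_pos"]); print(s["time_s"],e.round(1),s["opening"])
R=np.array(s["ee_rot"])
for n in("side","wrist"):
    p,X=cloud(n); L=(X-e)@R   # tool frame
    hb=(np.abs(L[...,1])<40)&(np.abs(L[...,0])<70)&(L[...,2]>25)&(L[...,2]<70)&redmask(p)
    H=L[hb]; print(n,"handle n",len(H),"x",np.percentile(H[:,0],[1,99]).round(1),"y",np.percentile(H[:,1],[5,50,95]).round(1),"z",np.percentile(H[:,2],[1,50,99]).round(1))
    bb=(np.abs(L[...,1])<15)&(np.abs(L[...,0])<70)&(L[...,2]>72)&(L[...,2]<165)&~redmask(p)
    B=L[bb]; print(n,"blade n",len(B))
    if len(B)>30:
        print(" x",np.percentile(B[:,0],[1,99]).round(1),"y",np.percentile(B[:,1],[5,50,95]).round(1),"z",np.percentile(B[:,2],[1,99]).round(1))
        for a in range(72,165,15):
            q=B[(B[:,2]>=a)&(B[:,2]<a+15)]
            if len(q): print("  z",a,len(q),"y",np.median(q[:,1]).round(1),"xmin/max",q[:,0].min().round(1),q[:,0].max().round(1))
    save(p,f"b_{n}_{s['time_s']:.2f}.png")
delta([514.5,255,265],-11.6)
E
python3 b.py; ls pics
```

```text
4.55 [528.6  32.5 275.6] 21.683244092415112
side handle n 184 x [-37.6  54.3] y [-9.3  0.6 10.2] z [29.3 33.6 60. ]
side blade n 51
 x [-1.6 50.9] y [-0.9 -0.3  1.7] z [ 73.9 146.6]
  z 72 12 y 0.1 xmin/max -3.1 48.0
  z 87 16 y -0.9 xmin/max 18.5 48.8
  z 102 11 y -0.5 xmin/max 44.2 50.5
  z 117 5 y -0.4 xmin/max 47.6 50.5
  z 132 6 y -0.1 xmin/max 45.8 51.0
  z 147 1 y 0.1 xmin/max 46.4 46.4
wrist handle n 8241 x [-22.   51.8] y [-10.6  -1.2   8.3] z [31.9 33.4 50.9]
wrist blade n 82
 x [49. 50.] y [-2.5 -1.3 -0.1] z [ 74.5 152.2]
  z 72 21 y -1.3 xmin/max 49.1 50.0
  z 87 19 y -1.3 xmin/max 49.0 50.0
  z 102 15 y -1.3 xmin/max 49.4 49.9
  z 117 13 y -1.3 xmin/max 49.1 50.0
  z 132 10 y -1.3 xmin/max 49.0 50.0
  z 147 4 y -1.7 xmin/max 49.6 49.9
shift m [0.2227 0.008  0.01  ] rot [-0.13  0.   17.2 ]
shift m [0.2227 0.008  0.01  ] rot [  -0.     -0.19 -162.8 ]
b_side_4.55.png
b_wrist_4.55.png
crop1.png
s3.png
side0.png
top0.png
w1.png
w2.png
w3.png
```

The grip is good: the blade is straight in the tool, with its edge about 153 mm ahead of the TCP and centred to about 1 mm. I stop 100 mm short of the slot along its axis, to see slot and blade together in the wrist camera.

Emit:
move_arm([
  {"tx":0.015,"ty":-0.003,"tz":0,"ax":0,"ay":0,"az":2},
  {"tx":0.04,"ty":-0.007,"tz":0,"ax":0,"ay":0,"az":5},
  {"tx":0.07,"ty":-0.012,"tz":0,"ax":0,"ay":0,"az":9},
  {"tx":0.1,"ty":-0.017,"tz":0,"ax":0,"ay":0,"az":13},
  {"tx":0.12,"ty":-0.021,"tz":0,"ax":0,"ay":0,"az":16},
  {"tx":0.127,"ty":-0.022,"tz":0,"ax":0,"ay":0,"az":17.2},
  {"tx":0.127,"ty":-0.022,"tz":0,"ax":0,"ay":0,"az":17.2},
  {"tx":0.127,"ty":-0.022,"tz":0,"ax":0,"ay":0,"az":17.2},
])

```text
time_s: 5.65
eef_pos: [494.7, 156.1, 275.9]
ee_rot: [[0.201, 0.98, -0.0], [0.98, -0.201, -0.0], [-0.0, -0.0, -1.0]]
ft_force: [-0.1, 0.4, -0.9]
opening: 21.4
gripper_force: 30.0
```

```bash
cat > s.py <<'E'
from h import *
s=manip.read_state(); e=np.array(s["eef_pos"]); R=np.array(s["ee_rot"]); print(s["time_s"],e.round(1),s["opening"])
p,X=cloud("wrist"); save(p,f"s_{s['time_s']:.2f}.png"); L=(X-e)@R
m=redmask(p)&(X[...,2]<90)&(X[...,2]>-5)
T=L[m&(np.abs(X[...,2]-75)<5)]; zt=np.median(T[:,2])
r=cv2.minAreaRect(T[:,:2].astype(np.float32)); print("top face tool",r,"z",zt.round(1),len(T))
# slot sides: per x slice, gap in y between top-face points
for x in np.arange(np.percentile(T[:,0],2)+12,np.percentile(T[:,0],98)-8,12):
    y=np.sort(T[np.abs(T[:,0]-x)<3][:,1])
    if len(y)>8:
        g=np.diff(y);k=g.argmax(); print("x",x.round(),"outer",y[0].round(1),y[-1].round(1),"mid",((y[0]+y[-1])/2).round(2),"slot",y[k].round(1),y[k+1].round(1),"mid",((y[k]+y[k+1])/2).round(2))
B=L[(np.abs(L[...,1])<15)&(np.abs(L[...,0])<60)&(L[...,2]>72)&(L[...,2]<165)&~redmask(p)]
print("blade",len(B),B[:,1].min().round(2),np.median(B[:,1]).round(2),B[:,1].max().round(2),"x",B[:,0].max().round(2))
E
python3 s.py; cp pics/s_*.png pics/s5.png
```

```text
5.65 [494.7 156.1 275.9] 21.44192293683633
top face tool ((91.90189361572266, -2.0695667266845703), (112.43474578857422, 49.84644317626953), 0.1114722415804863) z 201.3 7207
x 50.0 outer -26.6 22.6 mid -2.02 slot -8.6 3.8 mid -2.43
x 62.0 outer -26.4 22.3 mid -2.04 slot -7.7 3.7 mid -2.01
x 74.0 outer -26.8 22.8 mid -2.03 slot -7.7 3.7 mid -2.01
x 86.0 outer -26.6 22.6 mid -2.0 slot -8.4 4.4 mid -2.0
x 98.0 outer -26.8 22.3 mid -2.25 slot -7.6 4.3 mid -1.61
x 110.0 outer -26.8 22.9 mid -1.96 slot -7.5 4.3 mid -1.61
x 122.0 outer -26.5 22.5 mid -2.02 slot -8.2 4.2 mid -1.97
x 134.0 outer -26.9 22.3 mid -2.31 slot -8.1 4.1 mid -1.97
blade 75 -2.49 -1.12 0.43 x 49.66
```

View pics/s5.png

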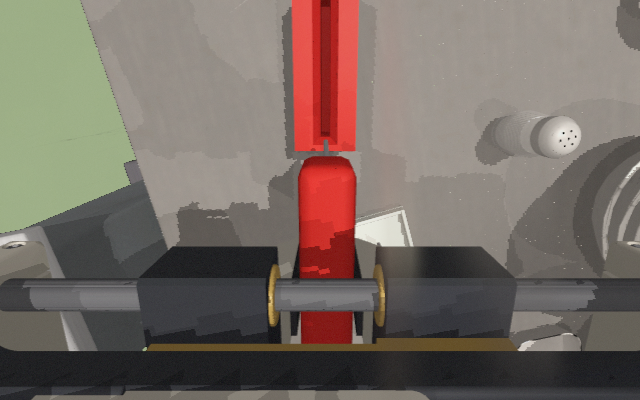

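The wrist view shows the slot running straight up the picture at column 325, with the blade tip at (326,148) in line with it. Offset to go: 102.5 mm along, −1 mm across.

Emit:
move_arm([
  {"tx":0.015,"ty":-0.001,"tz":0,"ax":0,"ay":0,"az":0},
  {"tx":0.04,"ty":-0.001,"tz":0,"ax":0,"ay":0,"az":0},
  {"tx":0.065,"ty":-0.001,"tz":0,"ax":0,"ay":0,"az":0},
  {"tx":0.09,"ty":-0.001,"tz":0,"ax":0,"ay":0,"az":0},
  {"tx":0.1025,"ty":-0.001,"tz":0,"ax":0,"ay":0,"az":0},
  {"tx":0.1025,"ty":-0.001,"tz":0.015,"ax":0,"ay":0,"az":0},
  {"tx":0.1025,"ty":-0.001,"tz":0.03,"ax":0,"ay":0,"az":0},
  {"tx":0.1025,"ty":-0.001,"tz":0.04,"ax":0,"ay":0,"az":0},
  {"tx":0.1025,"ty":-0.001,"tz":0.04,"ax":0,"ay":0,"az":0},
])

```text
time_s: 6.82
eef_pos: [513.7, 256.7, 234.9]
ee_rot: [[0.202, 0.979, -0.002], [0.979, -0.202, -0.001], [-0.001, -0.002, -1.0]]
ft_force: [-0.4, 1.2, -1.5]
opening: 21.8
gripper_force: 30.0
```

```bash
cat >s2.py <<'E'
from h import *
for n in("wrist","side"):
    s=manip.read_state(); e=np.array(s["eef_pos"]); R=np.array(s["ee_rot"]); print(s["time_s"],e.round(1),np.round(s["ft_force"],1))
    p,X=cloud(n); save(p,f"t_{n}_{s['time_s']:.2f}.png"); L=(X-e)@R
    T=L[redmask(p)&(np.abs(X[...,2]-75)<4)&(np.abs(L[...,0])<90)&(np.abs(L[...,1])<45)]
    print(n,"top",cv2.minAreaRect(T[:,:2].astype(np.float32)),"x",np.percentile(T[:,0],[.5,99.5]).round(1))
    for x in (-50,-40,-30,-20,0,20,30,40,50,60):
        y=np.sort(T[np.abs(T[:,0]-x)<4][:,1])
        if len(y)>12:
            g=np.diff(y);k=g.argmax(); print(" x",x,"outer",y[0].round(1),y[-1].round(1),"slot",y[k].round(1),y[k+1].round(1),"mid",((y[k]+y[k+1])/2).round(2))
    B=L[(np.abs(L[...,1])<8)&(np.abs(L[...,0])<60)&(L[...,2]>70)&(X[...,2]>80)&~redmask(p)]
    if len(B): print(" blade",len(B),np.percentile(B[:,1],[5,50,95]).round(2),"x",B[:,0].max().round(2))
E
python3 s2.py
```

```text
6.825 [513.7 256.7 234.9] [-0.4  1.2 -1.5]
wrist top ((20.228622436523438, -0.04052925109863281), (92.7376708984375, 50.0197639465332), 0.03296424448490143) x [-24.5  66.6]
 x -20 outer -24.8 24.7 slot -22.3 20.8 mid -0.78
 x 0 outer -25.0 25.0 slot -21.9 21.0 mid -0.45
 x 20 outer -24.6 24.4 slot -21.5 20.6 mid -0.47
 x 30 outer -25.0 24.9 slot -17.7 16.1 mid -0.78
 x 40 outer -24.9 24.6 slot -6.2 6.7 mid 0.24
 x 50 outer -24.6 25.0 slot -6.9 6.7 mid -0.12
 x 60 outer -25.0 24.8 slot -1.2 -0.5 mid -0.85
 blade 79 [-2.37 -1.16 -0.02] x 49.67
6.875 [514.1 256.9 235.8] [ 0.2  0.3 -0.6]
side top ((2.0789642333984375, 0.6758689880371094), (131.87884521484375, 50.79637908935547), 1.0190657377243042) x [-63.2  67.7]
 x -50 outer -24.1 -7.4 slot -20.1 -17.2 mid -18.63
 x -40 outer -23.8 -10.4 slot -22.0 -20.0 mid -20.98
 x -20 outer -24.7 -5.1 slot -8.1 -5.1 mid -6.62
 x 0 outer -24.7 25.4 slot -8.8 5.7 mid -1.57
 x 20 outer -24.4 24.4 slot -7.2 11.7 mid 2.25
 x 30 outer -23.6 24.5 slot -5.2 5.2 mid -0.0
 x 40 outer -23.9 26.0 slot -6.0 6.3 mid 0.13
 x 50 outer -23.4 25.2 slot -5.1 5.5 mid 0.19
 x 60 outer -23.5 24.9 slot 2.2 6.4 mid 4.28
 blade 522 [-1.75 -0.88  0.27] x 51.33
```

The blade is 1 mm off the slot's middle across and centred along it. I correct by +1 mm and lower slowly.

Emit:
move_arm([
  {"tx":0,"ty":0.001,"tz":0.005,"ax":0,"ay":0,"az":0},
  {"tx":0,"ty":0.001,"tz":0.01,"ax":0,"ay":0,"az":0},
  {"tx":0,"ty":0.001,"tz":0.015,"ax":0,"ay":0,"az":0},
  {"tx":0,"ty":0.001,"tz":0.02,"ax":0,"ay":0,"az":0},
  {"tx":0,"ty":0.001,"tz":0.025,"ax":0,"ay":0,"az":0},
])

```text
time_s: 7.55
eef_pos: [515.0, 257.2, 210.7]
ee_rot: [[0.201, 0.98, -0.0], [0.98, -0.201, -0.0], [-0.0, -0.0, -1.0]]
ft_force: [-0.1, -0.2, -2.0]
opening: 21.7
gripper_force: 30.0
```

Emit:
move_arm([
  {"tx":0,"ty":0,"tz":0.005,"ax":0,"ay":0,"az":0},
  {"tx":0,"ty":0,"tz":0.01,"ax":0,"ay":0,"az":0},
  {"tx":0,"ty":0,"tz":0.015,"ax":0,"ay":0,"az":0},
  {"tx":0,"ty":0,"tz":0.02,"ax":0,"ay":0,"az":0},
  {"tx":0,"ty":0,"tz":0.025,"ax":0,"ay":0,"az":0},
  {"tx":0,"ty":0,"tz":0.03,"ax":0,"ay":0,"az":0},
  {"tx":0,"ty":0,"tz":0.035,"ax":0,"ay":0,"az":0},
  {"tx":0,"ty":0,"tz":0.04,"ax":0,"ay":0,"az":0},
  {"tx":0,"ty":0,"tz":0.043,"ax":0,"ay":0,"az":0},
])

```text
time_s: 8.68
eef_pos: [515.0, 257.1, 167.8]
ee_rot: [[0.201, 0.98, -0.0], [0.98, -0.201, -0.0], [-0.0, -0.0, -1.0]]
ft_force: [-0.3, -0.6, -0.9]
opening: 22.1
gripper_force: 30.0
```

Emit:
move_arm([
  {"tx":0,"ty":0,"tz":0.001,"ax":0,"ay":0,"az":0},
  {"tx":0,"ty":0,"tz":0.002,"ax":0,"ay":0,"az":0},
  {"tx":0,"ty":0,"tz":0.003,"ax":0,"ay":0,"az":0},
  {"tx":0,"ty":0,"tz":0.004,"ax":0,"ay":0,"az":0},
])

```text
time_s: 9.18
eef_pos: [515.1, 257.2, 164.2]
ee_rot: [[0.201, 0.98, 0.0], [0.98, -0.201, -0.0], [-0.0, 0.0, -1.0]]
ft_force: [0.5, 0.1, -1.7]
opening: 21.7
gripper_force: 30.0
```

Emit:
move_arm([
  {"tx":0,"ty":0,"tz":0.0005,"ax":0,"ay":0,"az":0},
  {"tx":0,"ty":0,"tz":0.001,"ax":0,"ay":0,"az":0},
])

```text
time_s: 9.43
eef_pos: [515.1, 257.2, 163.1]
ee_rot: [[0.201, 0.98, 0.0], [0.98, -0.201, -0.0], [-0.0, 0.0, -1.0]]
ft_force: [0.1, -0.3, -1.3]
opening: 21.8
gripper_force: 30.0
```

```bash
python3 - <<'E'
from h import *
for n in("wrist","side","top"):
    p,X=cloud(n); m=redmask(p)&(X[...,2]>95)&(X[...,2]<145)&(np.hypot(X[...,0]-515,X[...,1]-256)<80)
    if m.sum(): print(n,m.sum(),np.percentile(X[m][:,2],[50,90,98]).round(1))
E
```

```text
wrist 8455 [130.1 131.1 131.6]
side 305 [128.1 132.7 133.4]
top 131 [129.4 132.5 133.4]
```

Handle top is at about 130–131 mm, within a millimetre of home, so I go on in small steps until contact.

Emit:
move_arm([
  {"tx":0,"ty":0,"tz":0.0005,"ax":0,"ay":0,"az":0},
  {"tx":0,"ty":0,"tz":0.001,"ax":0,"ay":0,"az":0},
])

```text
time_s: 9.82
eef_pos: [515.1, 257.1, 162.2]
ee_rot: [[0.201, 0.98, 0.0], [0.98, -0.201, -0.0], [-0.0, 0.0, -1.0]]
ft_force: [0.0, -1.2, 1.9]
opening: 21.8
gripper_force: 30.0
```

Emit:
move_arm([
  {"tx":0,"ty":0,"tz":0.0005,"ax":0,"ay":0,"az":0},
  {"tx":0,"ty":0,"tz":0.001,"ax":0,"ay":0,"az":0},
])

```text
time_s: 10.07
eef_pos: [515.2, 257.2, 162.2]
ee_rot: [[0.201, 0.98, 0.001], [0.98, -0.201, 0.0], [0.0, 0.001, -1.0]]
ft_force: [-2.4, -1.0, 8.8]
opening: 22.0
gripper_force: 30.0
```

Contact force rose to 8.8 N with the height stalled at 162.2, so the edge is on the floor. I release and withdraw straight up.

Emit:
move_arm([
  {"tx":0,"ty":0,"tz":-0.0005,"ax":0,"ay":0,"az":0},
  {"tx":0,"ty":0,"tz":-0.0005,"ax":0,"ay":0,"az":0},
  {"tx":0,"ty":0,"tz":-0.0005,"ax":0,"ay":0,"az":0},
  {"tx":0,"ty":0,"tz":-0.0005,"ax":0,"ay":0,"az":0},
], hand=0.35)

```text
time_s: 10.58
eef_pos: [515.0, 257.2, 161.5]
ee_rot: [[0.201, 0.98, -0.0], [0.98, -0.201, -0.0], [-0.0, -0.0, -1.0]]
ft_force: [0.2, 0.9, -0.2]
opening: 56.5
gripper_force: 0.0
```

Emit:
move_arm([
  {"tx":0,"ty":0,"tz":-0.01,"ax":0,"ay":0,"az":0},
  {"tx":0,"ty":0,"tz":-0.03,"ax":0,"ay":0,"az":0},
  {"tx":0,"ty":0,"tz":-0.06,"ax":0,"ay":0,"az":0},
  {"tx":0,"ty":0,"tz":-0.09,"ax":0,"ay":0,"az":0},
  {"tx":-0.03,"ty":0,"tz":-0.12,"ax":0,"ay":0,"az":0},
  {"tx":-0.06,"ty":0,"tz":-0.13,"ax":0,"ay":0,"az":0},
  {"tx":-0.06,"ty":0,"tz":-0.13,"ax":0,"ay":0,"az":0},
  {"tx":-0.06,"ty":0,"tz":-0.13,"ax":0,"ay":0,"az":0},
])

```text
time_s: 11.58
eef_pos: [503.0, 198.7, 291.8]
ee_rot: [[0.201, 0.98, 0.0], [0.98, -0.201, 0.0], [0.0, 0.0, -1.0]]
ft_force: [0.5, 0.3, 0.3]
opening: 59.9
gripper_force: 0.0
```

```bash
python3 - <<'E'
from h import *
print(manip.read_state()["time_s"])
for n in("wrist","side"):
    p,X=cloud(n); m=redmask(p)&(X[...,2]>95)&(X[...,2]<145)&(np.hypot(X[...,0]-515,X[...,1]-256)<80)
    P=X[m];T=P[P[:,2]>120]
    print(n,m.sum(),np.percentile(P[:,2],[50,90,98]).round(1),cv2.minAreaRect(T[:,:2].astype(np.float32)))
    if n=="side": save(cv2.resize(p[100:340,180:480],None,fx=2.5,fy=2.5),"end.png")
E
```

```text
11.575
wrist 4493 [129.2 130.4 131. ] ((514.1190185546875, 257.2350158691406), (103.5733871459961, 21.995845794677734), 78.27887725830078)
side 409 [127.1 131.9 132.7] ((514.413330078125, 261.0311584472656), (98.55746459960938, 21.4661865234375), 75.6048812866211)
```

View pics/end.png

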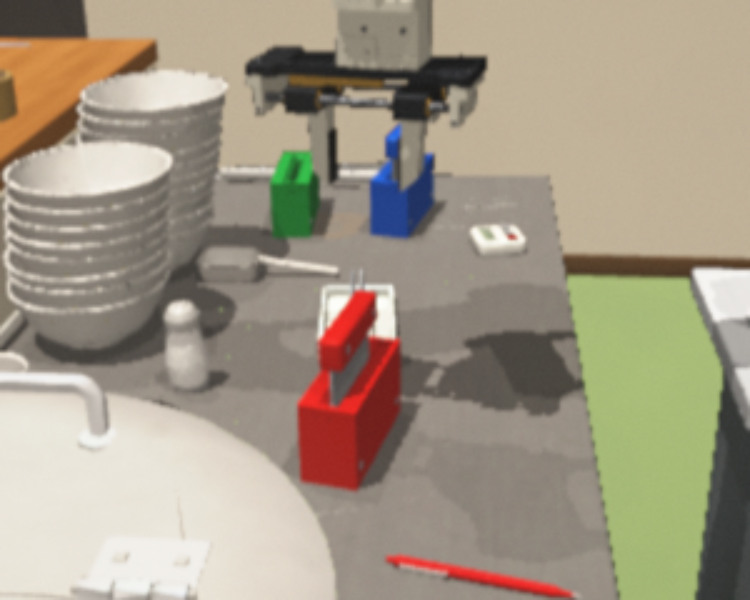

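The final picture shows the red scraper upright in the red holder, handle at (350,330), with its top at about 130 mm. The gripper is clear and the other things are where they were.

```bash
python3 -c "
from workcell import manip; print(manip.hand_in())"
```

```text
the job is handed in; nothing more can be done
None
```

The red scraper is home in the red holder, upright with its edge on the slot floor, let go, and the job is handed in at about 12 s; no verdict was returned.

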